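# Load the leak-test bench and open its loose-wheeled valve by one true turn

### The job

Set up a leak test of the pods lying on the bench: swing the cradle's clamp lever right up, stand every pod (fin up) fully down in a slot of its own, swing the clamp fully shut over them, and then push the vent lever on the gauge head fully down. Last, open the valve: the handwheel is loose on its stem, so turn it anticlockwise until the slack is taken up and then on until the stem itself, shown by the yellow pointer, has made one full turn, no more and no less. Do not disturb the tape, glue, spray can, tools and mug standing about.

Things in the scene. Friction and masses are not known exactly. Their poses are not given: they have to be found in the camera images.
- podA_mid (a point): Centre of the blue sealed electronics pod (may be absent): a box 90 long (its x) x 40 wide (its y) x 34 mm high, carrying on top, in its middle, a black lift fin 40 long (x) x 14 wide (y) x 36 mm high: 70 mm in all, about 0.25 to 0.5 kg. The point lies half-way up the whole, 35 mm above the underside; the fin spans 1 mm below to 35 mm above it. z up. The pod is the same either way round.
- podB_mid (a point): Centre of the yellow sealed electronics pod (may be absent): a box 90 long (its x) x 40 wide (its y) x 34 mm high, carrying on top, in its middle, a black lift fin 40 long (x) x 14 wide (y) x 36 mm high: 70 mm in all, about 0.25 to 0.5 kg. The point lies half-way up the whole, 35 mm above the underside; the fin spans 1 mm below to 35 mm above it. z up. The pod is the same either way round.
- podC_mid (a point): Centre of the orange sealed electronics pod (may be absent): a box 90 long (its x) x 40 wide (its y) x 34 mm high, carrying on top, in its middle, a black lift fin 40 long (x) x 14 wide (y) x 36 mm high: 70 mm in all, about 0.25 to 0.5 kg. The point lies half-way up the whole, 35 mm above the underside; the fin spans 1 mm below to 35 mm above it. z up. The pod is the same either way round.
- podD_mid (a point): Centre of the green sealed electronics pod (may be absent): a box 90 long (its x) x 40 wide (its y) x 34 mm high, carrying on top, in its middle, a black lift fin 40 long (x) x 14 wide (y) x 36 mm high: 70 mm in all, about 0.25 to 0.5 kg. The point lies half-way up the whole, 35 mm above the underside; the fin spans 1 mm below to 35 mm above it. z up. The pod is the same either way round.
- slot0 (a point): A slot of the aluminium cradle bed: point on the slot's floor at its centre, 12 mm above the bench; x along the slot (away from the robot, towards the hinge), y across. Slot 46 mm wide between 22 mm high ribs, 98 mm long between 10 mm high end stops (above the floor), slots 62 mm apart. A seated pod stands on the floor with its 90 mm length along the slot, so its centre point is 35 mm above this one. Any pod may go in any slot.
- slot1 (a point): A slot of the aluminium cradle bed: point on the slot's floor at its centre, 12 mm above the bench; x along the slot (away from the robot, towards the hinge), y across. Slot 46 mm wide between 22 mm high ribs, 98 mm long between 10 mm high end stops (above the floor), slots 62 mm apart. A seated pod stands on the floor with its 90 mm length along the slot, so its centre point is 35 mm above this one. Any pod may go in any slot.
- slot2 (a point): A slot of the aluminium cradle bed: point on the slot's floor at its centre, 12 mm above the bench; x along the slot (away from the robot, towards the hinge), y across. Slot 46 mm wide between 22 mm high ribs, 98 mm long between 10 mm high end stops (above the floor), slots 62 mm apart. A seated pod stands on the floor with its 90 mm length along the slot, so its centre point is 35 mm above this one. Any pod may go in any slot.
- clamp (a joint): Angle of the hold-down clamp lever on the bed, rad: 0 = shut, lying level, its steel crossbar 3 mm over the pods' ends nearest the robot; grows as it swings up and away from the robot, 1.57 upright, stop at 1.9. Stiff: stays where it is left; needs about 5 N at the knob. At 1.5 or more the slots are free from above.
- clamp_hinge (a point): Middle of the clamp's hinge axis (along this point's y, 55 mm above the bench, at the bed's far side; point does not turn with the clamp; x points away from the robot).
- clamp_knob (a point): Centre of the clamp's red knob, a 24 mm cylinder, 26 mm long along the hinge axis, 148 mm from the axis; the crossbar (12 mm bar, 224 mm long) is 102 mm from the axis, joined to the knob by a 10 mm rod and carried by two 10 mm side arms, 112 mm either side of the middle; the bed plate is 150 x 250 mm. Pinched on its two flat ends it can turn between the fingers as the lever swings.
- vent (a joint): Angle of the vent lever on the gauge head, rad: 0 = fully down (vent closed, stop), grows as it is raised, up to 1.05. Stiff: stays where left; about 2 N at the tip moves it. Raised, it leans towards the robot, its upper face looking up and back at the head; pressed from above it goes down.
- vent_pivot (a point): Pivot of the vent lever on the grey gauge head (60 x 64 mm block, 86 mm high with its dial); 72 mm above the bench; the lever reaches from here towards the robot (this point's -x) and turns about this point's y. The point does not turn with the lever; the block's face is 10 mm behind the pivot.
- vent_tip (a point): Middle of the upper face of the orange paddle (24 x 26 mm, 12 mm thick) at the end of the steel vent lever, 68 mm from the pivot.
- stem (a joint): Angle the valve stem itself (with its yellow pointer) has turned, rad, anticlockwise from above: 0 = valve shut (stop), 6.28 = one full turn open. Stiff (0.22 N m, about 4 N at the crank handle); stays where left. The red handwheel is loose on it: up to 1.3 rad of wheel travel either way is slack that does not move the stem.
- pointer_tip (a point): Tip of the yellow pointer fixed to the stem, 84 mm from the axis, just above the white dial (180 mm across, 12 black ticks) and below the wheel.
- wheel_axis (a point): Centre of the red handwheel on the brass valve (vertical axis), at the height of its rim, 115 mm above the bench. Rim 124 mm in middle diameter, 14 mm thick, top 122 mm above the bench.
- crank (a point): Point on the axis of the handwheel's black upright crank handle, 33 mm above the wheel's mid-plane and 62 mm from the wheel's axis; the handle is 24 mm in diameter, from 7 to 55 mm above the mid-plane, and spins freely on its own pin, so the gripper need not turn as it is carried round.
- tape_roll: Bystander, not to be disturbed: blue roll of tape, 76 mm across, 24 mm high; origin under its centre.
- glue: Bystander, not to be disturbed: glue bottle, 48 mm across, 110 mm high; origin under its centre.
- driver: Bystander, not to be disturbed: screwdriver, 180 mm; origin under its centre.
- spanner: Bystander, not to be disturbed: spanner, 170 mm; origin under its centre.
- spray_can: Bystander, not to be disturbed: spray can, 60 mm across, 170 mm high; origin under its centre.
- mug: Bystander, not to be disturbed: blue mug, 80 mm across, 90 mm high; origin under its centre.
Not all that is in view belongs to the job. Leave any pink look-alike of the part that bears podA_mid alone. Leave any pink look-alike of the part that bears vent alone.

How it is judged:
On the way, in this order (a step that is already met when the one before it is completed fails the run):
1. the clamp is swung up (beyond 1.3 rad) (value of joint clamp above 1.3 rad), for 0.2 s.
2. every pod stands fully down in a slot (((horizontal distance between podA_mid and slot0 below 0.012 m and z of podA_mid in the frame of slot0 below 0.043 m and angle between podA_mid's own z axis and vertical below 0.12 rad) or (horizontal distance between podA_mid and slot1 below 0.012 m and z of podA_mid in the frame of slot1 below 0.043 m and angle between podA_mid's own z axis and vertical below 0.12 rad) or (horizontal distance between podA_mid and slot2 below 0.012 m and z of podA_mid in the frame of slot2 below 0.043 m and angle between podA_mid's own z axis and vertical below 0.12 rad)) and ((horizontal distance between podB_mid and slot0 below 0.012 m and z of podB_mid in the frame of slot0 below 0.043 m and angle between podB_mid's own z axis and vertical below 0.12 rad) or (horizontal distance between podB_mid and slot1 below 0.012 m and z of podB_mid in the frame of slot1 below 0.043 m and angle between podB_mid's own z axis and vertical below 0.12 rad) or (horizontal distance between podB_mid and slot2 below 0.012 m and z of podB_mid in the frame of slot2 below 0.043 m and angle between podB_mid's own z axis and vertical below 0.12 rad)) and ((horizontal distance between podC_mid and slot0 below 0.012 m and z of podC_mid in the frame of slot0 below 0.043 m and angle between podC_mid's own z axis and vertical below 0.12 rad) or (horizontal distance between podC_mid and slot1 below 0.012 m and z of podC_mid in the frame of slot1 below 0.043 m and angle between podC_mid's own z axis and vertical below 0.12 rad) or (horizontal distance between podC_mid and slot2 below 0.012 m and z of podC_mid in the frame of slot2 below 0.043 m and angle between podC_mid's own z axis and vertical below 0.12 rad)) and ((horizontal distance between podD_mid and slot0 below 0.012 m and z of podD_mid in the frame of slot0 below 0.043 m and angle between podD_mid's own z axis and vertical below 0.12 rad) or (horizontal distance between podD_mid and slot1 below 0.012 m and z of podD_mid in the frame of slot1 below 0.043 m and angle between podD_mid's own z axis and vertical below 0.12 rad) or (horizontal distance between podD_mid and slot2 below 0.012 m and z of podD_mid in the frame of slot2 below 0.043 m and angle between podD_mid's own z axis and vertical below 0.12 rad))), for 0.3 s.
3. the clamp is shut over the pods (below 0.12 rad) (all of step 2 and value of joint clamp below 0.12 rad), for 0.2 s.
4. the vent lever is fully down (below 0.1 rad) (value of joint vent below 0.1 rad and value of joint clamp below 0.12 rad), for 0.2 s.
5. the stem has made one full turn (within 0.35 rad, about 20 degrees) (value of joint stem between 5.93 and 6.63 rad), for 0.5 s.
At the end, for the whole second after the job is handed in: Every pod present stands upright in a slot of its own, within 12 mm of its centre and on its floor; clamp shut (below 0.12 rad); vent lever down (below 0.1 rad); stem at rest one full turn from shut, within 0.35 rad (all of step 2 and all of step 4 and all of step 5 and velocity of joint stem between -0.05 and 0.05 rad/s); the robot touches nothing.
It fails at once if the stem is turned past one and a quarter turns (value of joint stem above 7.85 rad).
It fails at once if a bystander is moved more than 40 mm (distance of any of tape_roll, glue, driver, spanner, spray_can, mug from where it was at the start of the episode above 0.04 m).
Of podA, podB, podC, podD only 2 to 3 are there at a start; the rules pass over those that are not, and their reading is None.
At some moment in a run one of podA, podB, podC, podD may be knocked a few centimetres aside while the robot is not near it.
It also fails if it takes over 192 s, if anything falls off the work surface, if the arm or the gripper's body presses on something with over 40 N, if the wrist force passes 120 N, or if a joint passes its speed limit or range.

### The arm

A 7-joint arm with a two-finger parallel gripper is mounted at the origin on the work surface. World frame = base frame: x ahead of the robot, y to its left, z up, the work surface at z = 0. Lengths are in m, angles in rad, forces in N, time in s.
With the tool pointing down it reaches from about 0.4 to 0.85 m from the base axis. Payload 10.4 kg.
Tool frame: the origin (TCP) lies on the centre line of the jaws, within the pads' length; the fingertips stand 8 mm ahead of it and the grasp point (between the pads) lies 11 mm behind it (r.finger_overhang is the distance from the TCP to the fingertips, in m); z points along the fingers, y is the line along which they close (so a half turn about z gives the same grasp; the last joint's range is limited). The gripper opens to 87 mm and grips with 3 to 60 N. Pads are 19 mm wide; open, the fingers measure 117 mm over their backs; the gripper's body (75 mm by 190 mm) begins 51 mm behind the grasp point.
Start: joints at [1.284, 0.332, -0.065, 1.46, 0.022, 1.35, -0.088], TCP at [0.163, -0.603, 0.231] pointing down, gripper open.
Joint ranges: [-2.6, 2.6], [-0.5, 2.12], [-1.47, 1.34], [0.16, 2.42], [-1.27, 4.41], [0.06, 2.06], [-2.6, 2.6]. Speed limits (rad/s): [2.22, 2.22, 2.79, 2.79, 3.14, 3.14, 3.14].

### API

Orientations are given as a unit quaternion [x, y, z, w].
In Python, from bench import r, vision gives the robot as it stands.
- The arm moves only by the tool drive_tool, never from a script. Its argument "series" is a list of rows, each a list of 2 entries, a list of its own where there are three numbers: the shift along the world's x, y, z in cm, then the turn about the world's z in degrees. A call has exactly 10 rows; each row shifts and turns the commanded pose from where the row before left it; what a row does not reach is not made up. A row lasts 1/8 s, in which the tool goes at most 62.5 mm and 10.7 degrees, less where a joint would pass 70% of its speed; a pose out of reach is approached as far as the arm can. A call with a gripper value outside its range is refused whole. "hand" is the closure, from 0 (fully open) to 1 (shut), set as the call begins (left out, the last holds). The fingers move at their own pace and stop on an object; "newtons" is the grip in N (left out, the last holds). Time passes only in rows, so rows that do not move let the fingers close, or fill a call up. It gives the time, the measured TCP pose, the force, the opening and the grip force at its end, in the units of the state.
- r.read_state(): the state, without advancing time (a new reading comes with each control period).
- vision.camera(name): name is "scene" or "top"; returns a dict with "color" (384x512x3 uint8, red, green, blue), "intrinsics" (3x3 intrinsics, pixels), "R" (3x3) and "t" (3): a world point X has camera coordinates R X + t. Camera axes: x right, y down, z forward; pixel columns grow to the right and rows downward; lengths in m; the calibration is good to about 2 mm. A picture is of the moment at which its call begins. There is no depth.
- r.close_job(): hands the job in; it is judged then, once.
The state is a dict: "time": time; "joint_positions": joint angles; "joint_vel": joint speeds; "joint_torque": joint torques, N m; "ee_pos": TCP position; "eef_rot": TCP orientation; "ft_force": force on the tool from outside, world axes, zero at the start; "torque": the same for the moment, N m; "width": finger opening in m; "grip_force": force on a finger pad.
Only numpy, scipy, OpenCV 4.12 (cv2) and the standard library are available. Lean on these libraries where they do the work, as an engineer would, in place of code of your own. Each camera call takes 0.05 s, during which the arm holds its last target. There are 200 camera calls.

## Working session

There is one attempt and no reset: what is moved stays moved. The work goes in short steps, Python scripts to look and compute and a tool call to move; the robot and the scene stay as the last step left them, time stands still between calls to the robot, and variables do not carry over. Pictures are saved under pics/ and viewed, at most 14 in all, crops included, and the job is handed in when it is done.

Besides the shell and the picture viewer there is one more tool, called by a JSON object that holds its "op" and its "data", one argument or row to a line. drive_tool: Moves the arm, as the interface text tells. Its arguments: {"type":"object","properties":{"series":{"type":"array"},"hand":{"type":"number"},"newtons":{"type":"number"}},"required":["series"]}

```bash
mkdir -p pics; cat > h.py <<'E'
import numpy as np, cv2
from bench import r, vision
def cam(n, save=None):
    c=vision.camera(n); c={k:np.array(v) if k!='color' else v for k,v in c.items()}
    if save: cv2.imwrite('pics/'+save, cv2.cvtColor(c['color'],cv2.COLOR_RGB2BGR))
    return c
def ray(c,u,v):
    K,R,t=c['intrinsics'],c['R'],c['t']
    d=R.T@np.linalg.solve(K,[u,v,1.]); o=-R.T@t
    return o,d
def plane(c,u,v,z):
    o,d=ray(c,u,v); return o+d*(z-o[2])/d[2]
def tri(c1,p1,c2,p2):
    o1,d1=ray(c1,*p1); o2,d2=ray(c2,*p2)
    d1/=np.linalg.norm(d1); d2/=np.linalg.norm(d2)
    s=np.linalg.lstsq(np.c_[d1,-d2],o2-o1,rcond=None)[0]
    a,b=o1+s[0]*d1,o2+s[1]*d2
    return (a+b)/2,np.linalg.norm(a-b)
def proj(c,X):
    p=c['intrinsics']@(c['R']@np.array(X)+c['t']); return p[:2]/p[2]
E
python3 - <<'E'
from h import *
for n in('scene','top'):
    c=cam(n); im=cv2.cvtColor(c['color'],cv2.COLOR_RGB2BGR)
    cv2.imwrite(f'pics/{n}0.png',cv2.resize(im,(800,600),interpolation=cv2.INTER_CUBIC))
    print(n,-c['R'].T@c['t'],c['R'][2],c['intrinsics'][0,0])
print(r.read_state())
E
```

```text
scene [0.87786855 0.55742899 1.06361379] [-0.36820702 -0.44945797 -0.81388643] 364.9308496617146
top [0.25021297 0.04335892 1.45472498] [ 0.15529117  0.01447682 -0.98776266] 469.64077182887075
{'time': 0.1, 'joint_positions': array([ 1.284424  ,  0.33278717, -0.06473022,  1.46085843,  0.02157571,
        1.34990971, -0.08849338]), 'joint_vel': array([-0.00047305, -0.00203944,  0.00158779, -0.00313472, -0.00043472,
       -0.00242345, -0.00095156]), 'joint_torque': array([ 9.08356669e-04, -6.24539638e+01,  2.43731128e-02, -3.90720284e+01,
       -6.13448233e-02,  3.65426356e-02,  1.22941955e-05]), 'ee_pos': array([ 0.16288546, -0.60304726,  0.22984647]), 'eef_rot': array([ 9.91312191e-01,  1.31528467e-01, -9.57018586e-05, -6.26967404e-04]), 'ft_force': array([-0.27247672,  0.62157395,  0.23605779]), 'torque': array([-0.0420915 , -0.00104177,  0.07073142]), 'grip_force': 0.0, 'width': 0.08692101396631174}
```

View pics/scene0.png

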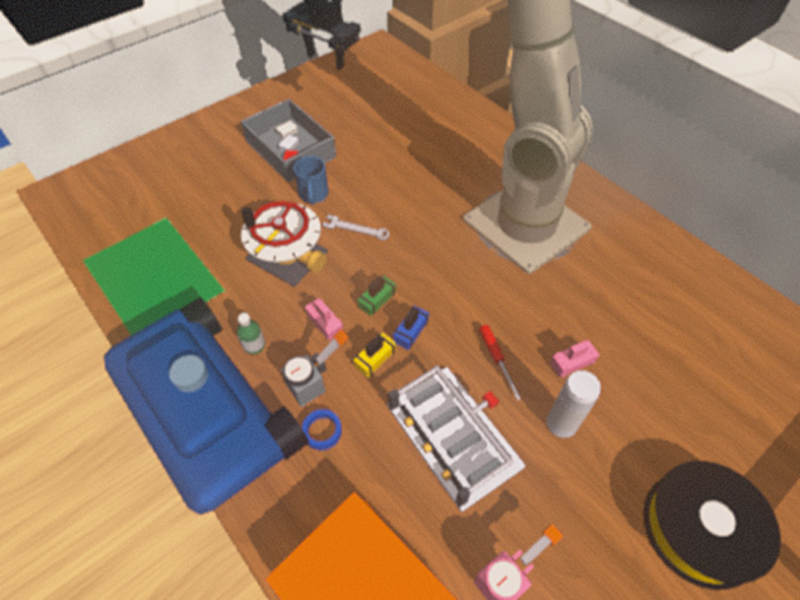

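View pics/top0.png

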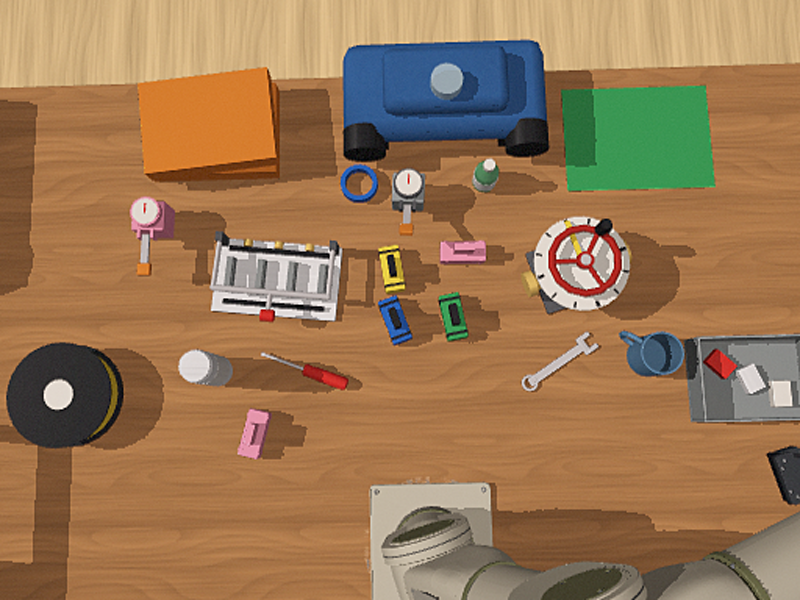

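```bash
cat >> h.py <<'E'
HS={'yellow':((22,150,110),(34,255,255)),'blue':((108,150,60),(125,255,255)),'green':((45,100,40),(75,255,200)),
'red':((0,190,90),(5,255,255)),'orange':((8,200,150),(17,255,255)),'pink':((150,40,120),(178,255,255))}
def blobs(c,col,amin=12,box=None):
    hsv=cv2.cvtColor(c['color'],cv2.COLOR_RGB2HSV); m=cv2.inRange(hsv,*map(np.array,HS[col]))
    if col=='red': m|=cv2.inRange(hsv,np.array((174,190,90)),np.array((180,255,255)))
    if box: q=np.zeros_like(m); x0,y0,x1,y1=box; q[y0:y1,x0:x1]=m[y0:y1,x0:x1]; m=q
    out=[]
    for k in cv2.findContours(m,cv2.RETR_EXTERNAL,cv2.CHAIN_APPROX_NONE)[0]:
        h=cv2.convexHull(k); M=cv2.moments(h)
        if M['m00']>=amin: out.append((np.array([M['m10'],M['m01']])/M['m00'],M['m00'],h))
    return sorted(out,key=lambda b:-b[1])
E
python3 - <<'E'
from h import *
for n in('scene','top'):
    c=cam(n)
    for k in HS: print(n,k,[(b[0].round(1).tolist(),int(b[1])) for b in blobs(c,k)][:8])
    im=cv2.cvtColor(c['color'],cv2.COLOR_RGB2BGR)
    x0,y0,w,hh=(190,170,160,120) if n=='scene' else (130,105,176,132)
    cv2.imwrite(f'pics/{n}1.png',cv2.resize(im[y0:y0+hh,x0:x0+w],(800,600),interpolation=cv2.INTER_CUBIC))
E
```

```text
scene yellow [([434.0, 350.3], 734), ([239.5, 226.3], 356)]
scene blue [([140.7, 274.4], 2391), ([205.5, 274.1], 398), ([113.6, 216.2], 29), ([264.7, 209.9], 25), ([113.3, 203.7], 21), ([1.5, 89.3], 17), ([105.4, 229.2], 14)]
scene green [([96.9, 176.6], 3606), ([241.8, 188.6], 139), ([234.0, 195.1], 25)]
scene red [([174.1, 132.8], 95), ([313.1, 216.7], 92), ([313.8, 255.2], 38), ([166.0, 151.3], 33), ([184.9, 98.3], 13)]
scene orange [([226.6, 359.1], 4584), ([353.6, 341.5], 77), ([218.2, 215.6], 35)]
scene pink [([323.4, 368.6], 823), ([367.2, 228.8], 397), ([206.7, 203.2], 305)]
top yellow [([67.2, 253.9], 384), ([250.7, 173.6], 315), ([368.0, 156.0], 34), ([247.8, 158.5], 25)]
top blue [([295.6, 62.5], 837), ([326.7, 51.5], 748), ([229.5, 116.9], 423), ([253.0, 206.3], 312), ([256.1, 83.8], 200), ([317.6, 78.5], 164), ([343.6, 38.8], 121), ([295.0, 85.4], 85)]
top green [([407.5, 88.2], 6033), ([289.5, 201.8], 272), ([306.9, 109.0], 45), ([292.5, 214.7], 37), ([286.9, 189.0], 27)]
top red [([374.0, 166.2], 1599), ([207.8, 240.8], 219), ([461.3, 232.4], 172), ([170.4, 201.6], 54)]
top orange [([131.5, 76.7], 4797), ([259.6, 146.4], 46), ([167.7, 107.9], 42), ([91.5, 172.0], 41), ([175.1, 59.6], 19)]
top pink [([94.1, 138.8], 494), ([161.7, 277.2], 405), ([295.9, 160.3], 348)]
```

View pics/top1.png

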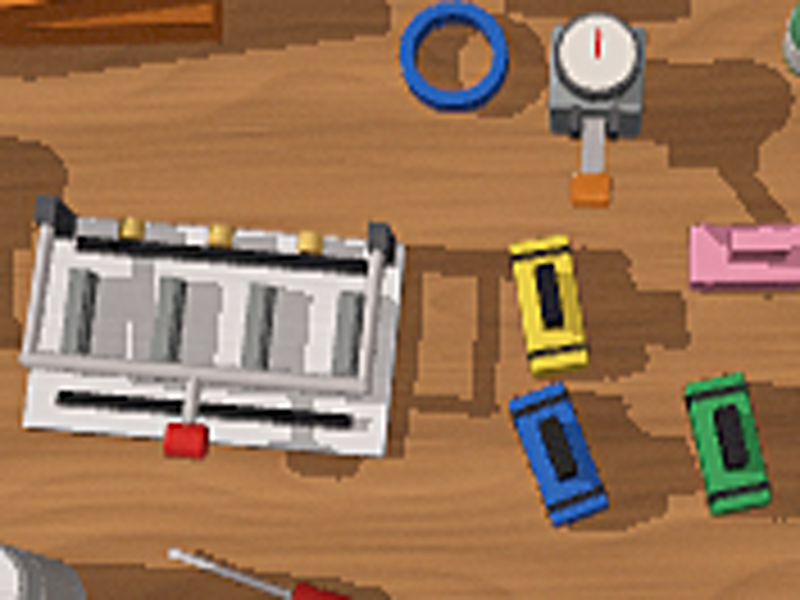

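View pics/scene1.png

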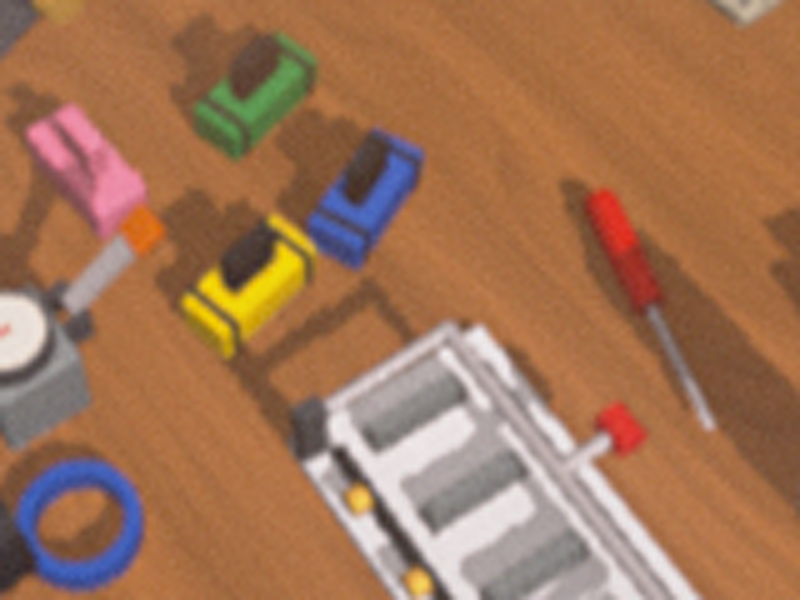

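```bash
cat > m.py <<'E'
from h import *
S=cam('scene');T=cam('top')
def hull(c,col,box):
    h=cv2.convexHull(np.vstack([b[2] for b in blobs(c,col,3,box)])); M=cv2.moments(h)
    return np.array([M['m10'],M['m01']])/M['m00'],h
bx={'yellow':((222,205,260,250),(240,160,265,190)),'blue':((248,190,280,230),(240,190,272,226)),'green':((225,170,258,206),(276,180,310,225))}
for k,(bs,bt) in bx.items():
    ps,hs=hull(S,k,bs);pt,ht=hull(T,k,bt); X,e=tri(S,ps,T,pt)
    w=np.array([plane(T,*p,.034)[:2] for p in ht[:,0].astype(float)],np.float32)
    rc=cv2.minAreaRect(w); q=cv2.boxPoints(rc); a,b=q[1]-q[0],q[2]-q[1]
    L=a if np.linalg.norm(a)>np.linalg.norm(b) else b
    print(k,X.round(4),'err',round(e,4),'rect',np.round(rc[0],4),np.round(rc[1],3),'yaw',round(np.degrees(np.arctan2(L[1],L[0])),1))
E
cat > m1.py <<'E'
from m import *
for n,a,b in [('knob',(313.8,255.2),(170.4,201.6)),('ventpaddle',(218.2,215.6),(259.6,146.4))]:
    print(n,tri(S,a,T,b))
f=lambda x,y:(130+x*.22,105+y*.22)
g=lambda x,y:(190+x*.2,170+y*.2)
print('ribs'); R=[plane(T,*f(*p),.034)[:2].round(4) for p in [(80,311),(171,321),(260,328),(350,333)]]; print(R)
print('stops',[plane(T,*f(*p),.022)[:2].round(4) for p in [(60,398),(350,422),(80,243),(365,267)]])
print('plate',[plane(T,*f(*p),.012)[:2].round(4) for p in [(75,218),(405,245),(385,455),(22,428)]])
print('rib4 tri',tri(S,g(412,400),T,f(350,333)),'rib3',tri(S,g(472,480),T,f(260,328)))
print('hinge posts',tri(S,g(310,410),T,f(381,235)))
E
python3 m1.py
python3 - <<'E'
from h import *
for n,(x0,y0,w,hh) in dict(scene=(140,115,84,63),top=(325,125,84,63)).items():
    c=cam(n); im=cv2.cvtColor(c['color'],cv2.COLOR_RGB2BGR)[y0:y0+hh,x0:x0+w]
    cv2.imwrite(f'pics/w{n}.png',cv2.resize(im,(400,300),interpolation=cv2.INTER_CUBIC))
cv2.imwrite('pics/w.png',np.hstack([cv2.imread('pics/wscene.png'),cv2.imread('pics/wtop.png')]))
E
```

```text
yellow [0.5304 0.0598 0.0086] err 0.0011 rect [0.5255 0.0589] [0.081 0.039] yaw 8.0
blue [0.427  0.0621 0.0171] err 0.0141 rect [0.4301 0.0564] [0.089 0.039] yaw 20.4
green [ 0.4369 -0.0583  0.0054] err 0.002 rect [ 0.434  -0.0567] [0.09  0.041] yaw 10.0
knob (array([0.43965579, 0.3030263 , 0.06458117]), np.float64(0.004162982206877029))
ventpaddle (array([0.59072463, 0.03209236, 0.10600202]), np.float64(0.005241041114304332))
ribs
[array([0.5348, 0.378 ]), array([0.5262, 0.3159]), array([0.5198, 0.2553]), array([0.5147, 0.1942])]
stops [array([0.4772, 0.3939]), array([0.4555, 0.196 ]), array([0.585 , 0.3813]), array([0.5627, 0.1847])]
plate [array([0.6052, 0.3873]), array([0.5797, 0.1578]), array([0.4336, 0.1734]), array([0.4586, 0.4222])]
rib4 tri (array([0.51270138, 0.19790353, 0.02971774]), np.float64(0.00862864988959032)) rib3 (array([0.51851791, 0.25996994, 0.02586731]), np.float64(0.008948931121077017))
hinge posts (array([0.57410229, 0.17322972, 0.05669505]), np.float64(0.007978554198742214))
```

View pics/w.png

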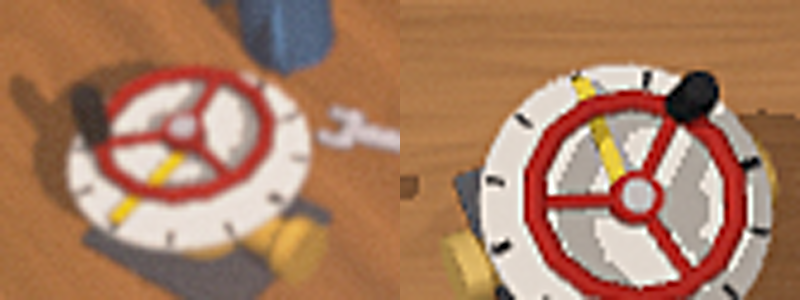

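Candidates for the pods (full-size top pixels 512x384): yellow (251,173), blue (253,206), green (290,202); pink look-alikes (296,160) and (162,277) are left alone. Vent: the grey head with paddle (260,146), not the pink one (92,172). The crops confirm the choice: the cradle has 3 slots and the red knob at (170,202), clamp shut. The wheel's crank is the black dot near (386,145), with the yellow pointer near (364,143).

{"op": "drive_tool", "data": {
  "series": [
    [[3.5,3.5,1],0],
    [[3.5,3.5,1],0],
    [[3.5,3.5,1],0],
    [[3.5,3.5,1],0],
    [[3.5,3.5,1],0],
    [[3.5,3.5,1],0],
    [[3.5,3.5,1],0],
    [[3.5,3.5,1],0],
    [[0,5,0],0],
    [[0,5,0],0]
  ],
  "hand": 0,
  "newtons": 25
}}

```text
time: 1.65
ee_pos: [0.4432, -0.2217, 0.3105]
eef_rot: [0.991, 0.132, 0.0, 0.0]
ft_force: [-0.0, 0.3, 0.9]
width: 0.0876
grip_force: 0.0
```

{"op": "drive_tool", "data": {
  "series": [
    [[0,5.5,0],-3],
    [[0,5.5,0],-3],
    [[0,5.5,0],-3],
    [[0,5.5,0],-3],
    [[0,5.5,0],-3],
    [[0,5.5,0],-3],
    [[0,5.5,0],-3],
    [[0,0,0],0],
    [[0,0,0],0],
    [[0,0,0],0]
  ]
}}

```text
time: 2.9
ee_pos: [0.4433, 0.1603, 0.3105]
eef_rot: [0.999, -0.052, 0.0, 0.0]
ft_force: [0.4, -0.2, -0.3]
width: 0.0868
grip_force: 0.0
```

```bash
sed -i "s/(240,160,265,190)/(238,150,266,191)/" m.py; python3 - <<'E'
from m import *
print('knob.055',plane(T,170.4,201.6,.058)[:2])
f=lambda x,y:(x*.64,y*.64)
print('can top',plane(T,*f(198,362),.17)[:2],'base?',plane(T,*f(210,372),.06)[:2])
print('paddle',plane(T,259.6,146.4,.11)[:2])
for n,c in(('s',S),('t',T)): print(n,[(b[0].round(1),b[1]) for b in blobs(c,'red',5)][:6],[(b[0].round(1),b[1]) for b in blobs(c,'orange',5)][:6])
s=r.read_state();print(s['ee_pos'],s['eef_rot'],proj(T,s['ee_pos']))
cv2.imwrite('pics/t2.png',cv2.cvtColor(T['color'],cv2.COLOR_RGB2BGR)[95:290,90:350].repeat(3,0).repeat(3,1))
E
```

```text
yellow [0.5337 0.0617 0.0155] err 0.0044 rect [0.5314 0.0598] [0.093 0.039] yaw 8.0
blue [0.4275 0.0584 0.018 ] err 0.0081 rect [0.4299 0.0565] [0.089 0.038] yaw 19.1
green [ 0.4369 -0.0583  0.0054] err 0.0019 rect [ 0.434  -0.0567] [0.09  0.041] yaw 10.0
knob.055 [0.4417969  0.30256896]
can top [0.34625031 0.40180784] base? [0.3348973  0.40923413]
paddle [0.59162055 0.03027296]
s [(array([313.6, 217.5]), 108.0), (array([174.5, 132.8]), 104.5), (array([166.7, 150.9]), 52.5), (array([185.9, 151.8]), 35.5), (array([314. , 255.1]), 31.0), (array([194.2, 138.9]), 8.0)] [(array([226.6, 359.1]), 4588.5), (array([353.7, 341.5]), 72.5), (array([218.4, 215.7]), 37.0)]
t [(array([374. , 166.3]), 1601.5), (array([461.2, 232.4]), 171.5), (array([170.4, 201.6]), 54.0), (array([195.5, 238.2]), 14.0)] [(array([131.6,  76.8]), 4823.5), (array([164.2, 108.3]), 58.0), (array([259.5, 146.3]), 45.0), (array([ 91.5, 172. ]), 41.5), (array([175.1,  60.3]), 18.0)]
[0.44324124 0.16053024 0.31056856] [ 9.98633000e-01 -5.22693718e-02  6.16990960e-05  1.99479137e-04] [208.79736756 186.1521853 ]
```

View pics/t2.png

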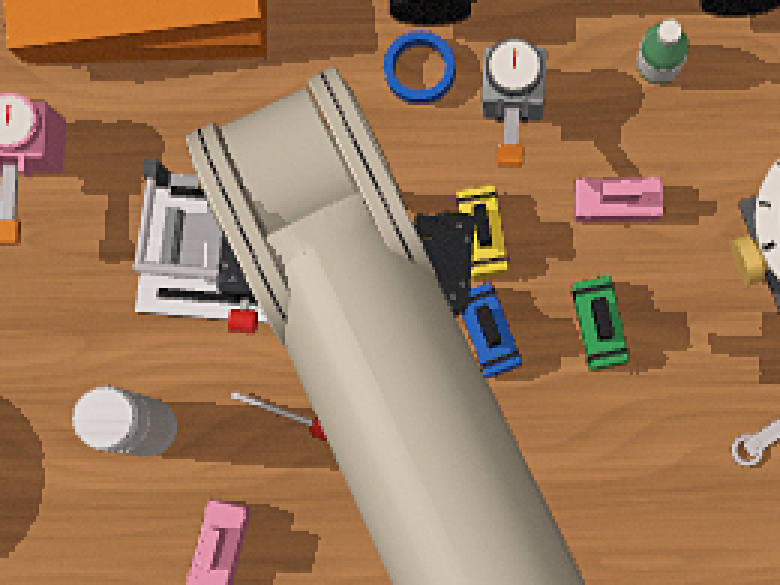

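{"op": "drive_tool", "data": {
  "series": [
    [[-0.2,5,0],0],
    [[0,5,0],0],
    [[0,4.2,0],0],
    [[0,0,-5],0],
    [[0,0,-5],0],
    [[0,0,-5],0],
    [[0,0,-5],0],
    [[0,0,-4],0],
    [[0,0,-2],0],
    [[0,0,0],0]
  ]
}}

```text
time: 4.25
ee_pos: [0.4404, 0.3025, 0.0494]
eef_rot: [0.999, -0.052, -0.001, 0.001]
ft_force: [-0.0, 0.2, 1.5]
width: 0.0869
grip_force: 0.0
```

{"op": "drive_tool", "data": {
  "series": [
    [[0,0,0],0],
    [[0,0,0],0],
    [[0,0,0],0],
    [[0,0,0],0],
    [[0,0,0],0],
    [[0,0,0],0],
    [[0,0,0],0],
    [[0,0,0],0],
    [[0,0,0],0],
    [[0,0,0],0]
  ],
  "hand": 1,
  "newtons": 20
}}

```text
time: 5.5
ee_pos: [0.4408, 0.3028, 0.0503]
eef_rot: [0.999, -0.052, -0.0, 0.001]
ft_force: [-1.9, -5.1, 1.4]
width: 0.0259
grip_force: 20.0
```

{"op": "drive_tool", "data": {
  "series": [
    [[0.06,-0.01,1.29],0],
    [[0.17,-0.02,1.28],0],
    [[0.28,-0.03,1.26],0],
    [[0.39,-0.04,1.23],0],
    [[0.49,-0.05,1.19],0],
    [[0.59,-0.06,1.15],0],
    [[0.69,-0.07,1.09],0],
    [[0.78,-0.08,1.02],0],
    [[0.87,-0.09,0.95],0],
    [[0.95,-0.1,0.87],0]
  ]
}}

```text
time: 6.75
ee_pos: [0.4937, 0.2969, 0.1636]
eef_rot: [0.999, -0.052, -0.001, 0.001]
ft_force: [3.8, -4.6, -13.6]
width: 0.0258
grip_force: 20.0
```

{"op": "drive_tool", "data": {
  "series": [
    [[1.02,-0.11,0.79],0],
    [[1.08,-0.11,0.69],0],
    [[1.14,-0.12,0.6],0],
    [[1.19,-0.12,0.49],0],
    [[1.22,-0.13,0.39],0],
    [[1.25,-0.13,0.28],0],
    [[1.27,-0.13,0.17],0],
    [[1.28,-0.14,0.06],0],
    [[1.28,-0.14,-0.06],0],
    [[1.27,-0.13,-0.17],0]
  ]
}}

```text
time: 8.0
ee_pos: [0.6129, 0.2837, 0.1957]
eef_rot: [0.999, -0.052, -0.002, 0.002]
ft_force: [-6.6, -8.6, -4.9]
width: 0.0257
grip_force: 20.0
```

{"op": "drive_tool", "data": {
  "series": [
    [[0,0,0],0],
    [[0,0,0],0],
    [[0,0,0],0],
    [[0,0,2],0],
    [[0,0,4],0],
    [[0,0,4],0],
    [[-4,0,0],0],
    [[-5,-5,0],0],
    [[-5,-5,0],0],
    [[0,0,0],0]
  ],
  "hand": 0
}}

```text
time: 9.25
ee_pos: [0.4832, 0.1942, 0.2981]
eef_rot: [0.999, -0.053, 0.001, 0.002]
ft_force: [-0.1, 0.8, 0.5]
width: 0.087
grip_force: 0.0
```

{"op": "drive_tool", "data": {
  "series": [
    [[0,-6,0],0],
    [[0,-6,0],0],
    [[0,-6,0],0],
    [[0,-6,0],0],
    [[0,-6,0],0],
    [[0,-6,0],0],
    [[0,-6,0],0],
    [[0,0,0],0],
    [[0,0,0],0],
    [[0,0,0],0]
  ]
}}

```text
time: 10.5
ee_pos: [0.4862, -0.2213, 0.297]
eef_rot: [0.999, -0.05, 0.001, 0.0]
ft_force: [-0.6, 0.3, -0.8]
width: 0.0872
grip_force: 0.0
```

```bash
python3 - <<'E'
from m import *
for n,c,(x0,y0,w,hh) in (('s',S,(235,210,120,120)),('t',T,(125,125,105,105))):
    cv2.imwrite(f'pics/c{n}.png',cv2.resize(cv2.cvtColor(c['color'],cv2.COLOR_RGB2BGR)[y0:y0+hh,x0:x0+w],(400,400),interpolation=cv2.INTER_CUBIC))
cv2.imwrite('pics/c.png',np.hstack([cv2.imread('pics/cs.png'),cv2.imread('pics/ct.png')]))
for n,c in(('s',S),('t',T)): print(n,[(b[0].round(1),b[1]) for b in blobs(c,'red',5)][:6])
E
```

```text
yellow [0.5333 0.0619 0.0181] err 0.0045 rect [0.5314 0.0602] [0.093 0.039] yaw 7.8
blue [0.4272 0.0617 0.0166] err 0.0131 rect [0.4301 0.0564] [0.089 0.039] yaw 20.4
green [ 0.437  -0.0584  0.0053] err 0.0018 rect [ 0.434  -0.0567] [0.09  0.041] yaw 10.0
s [(array([312.3, 215.6]), 85.5), (array([187.2, 149.9]), 73.0), (array([171.8, 132.6]), 60.0), (array([264.7, 268.3]), 47.5), (array([186.3, 131. ]), 9.0), (array([317.8, 227.3]), 6.0)]
t [(array([207.8, 240.8]), 221.0), (array([461.2, 232.4]), 171.5), (array([168.9, 131. ]), 71.5), (array([357.4, 178. ]), 46.5)]
```

View pics/c.png

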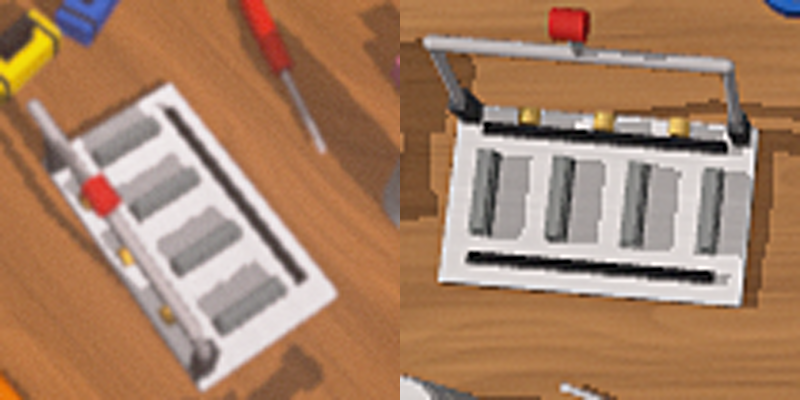

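```bash
cat > prof.py <<'E'
from h import *
def prof(c,z,cx=.52,cy=.286,yaw=np.radians(-6.3)):
    # samples grey on plane z in cradle coords: u in +-0.11 (x'), v in +-0.14 (y'), 1mm
    u,v=np.meshgrid(np.arange(-.11,.111,.001),np.arange(-.14,.141,.001),indexing='ij')
    X=np.stack([cx+u*np.cos(yaw)-v*np.sin(yaw),cy+u*np.sin(yaw)+v*np.cos(yaw),0*u+z])
    p=np.einsum('ij,jkl->ikl',c['intrinsics']@c['R'],X)+(c['intrinsics']@c['t'])[:,None,None]
    g=cv2.cvtColor(c['color'],cv2.COLOR_RGB2GRAY)
    return cv2.remap(g,(p[0]/p[2]).astype(np.float32),(p[1]/p[2]).astype(np.float32),cv2.INTER_LINEAR).astype(float)
def edges(s,th,off):
    k=np.where(np.diff((s<th).astype(int)))[0]; return [round(float(i+(th-s[i])/(s[i+1]-s[i]))-off,1) for i in k]
if __name__=='__main__':
    for n in('top','scene'):
        c=cam(n)
        for z in(.012,.022,.034):
            P=prof(c,z)
            print(n,z,'across',[edges(P[95:126].mean(0),t,140) for t in (110,150,200)],'\n  along',edges(P[:,100:180].mean(1),80,110),edges(np.median(P[:,[80,140,200]],1),80,110))
    print(prof(cam('top'),.034)[95:126].mean(0)[::3].astype(int).tolist())
E
python3 prof.py
```

```text
top 0.012 across [[-136.4, -119.8, -95.0, -89.5, -33.1, -26.4, 28.8, 36.5, 90.6, 99.6, 139.7], [-118.4, -96.4, -78.4, -34.6, -15.7, 27.2, 46.9, 89.1, 109.6, 131.0], [-76.2, -59.0, -13.4, 2.7, 49.4, 64.5, 112.1, 128.8]] 
  along [-55.3, -47.3, 52.7, 61.9] [-55.2, -47.2, 52.7, 62.4]
top 0.022 across [[-137.4, -120.8, -96.2, -90.8, -34.7, -28.1, 26.7, 34.4, 88.2, 97.0], [-119.4, -97.6, -79.7, -36.2, -17.5, 25.1, 44.7, 86.6, 107.0, 128.1], [-77.5, -60.6, -15.2, 0.7, 47.2, 62.2, 109.5, 126.0]] 
  along [-56.6, -48.7, 50.7, 59.8] [-56.5, -48.6, 50.7, 61.7]
top 0.034 across [[-138.5, -122.1, -97.6, -92.3, -36.7, -30.1, 24.3, 31.8, 85.2, 94.0, 139.4], [-120.6, -99.1, -81.3, -38.2, -19.6, 22.6, 42.1, 83.7, 103.8, 124.8], [-79.1, -62.3, -17.3, -1.6, 44.6, 59.4, 106.3, 122.5]] 
  along [-58.2, -50.3, 48.2, 57.3] [-58.3, -50.3, 48.2, 59.0]
scene 0.012 across [[-125.0, -116.8], [-113.0, -94.9, -77.3, -32.6, -15.2, 29.3, 47.1, 91.4, 109.3, 138.8], [-74.2, -52.1, -11.9, 9.3, 50.3, 70.7, 112.4, 135.9]] 
  along [-57.5, -53.0] [-57.5, -53.1]
scene 0.022 across [[-120.7, -112.8], [-109.0, -91.1, -73.7, -29.4, -12.0, 31.9, 49.6, 93.6, 111.1], [-70.6, -48.7, -8.8, 12.2, 52.8, 72.8, 114.2, 137.5]] 
  along [-53.9, -49.5] [-53.9, -49.5]
scene 0.034 across [[-115.7, -107.9], [-104.1, -86.5, -69.3, -25.4, -8.3, 35.1, 52.6, 96.1, 113.4], [-66.3, -44.7, -5.1, 15.5, 55.7, 75.5, 116.5, 139.4]] 
  along [-49.5, -45.1] [-49.6, -45.1]
[126, 90, 85, 87, 86, 80, 112, 173, 168, 165, 165, 165, 168, 172, 120, 78, 113, 141, 137, 133, 179, 221, 217, 215, 216, 220, 195, 158, 162, 163, 163, 163, 164, 168, 147, 73, 86, 128, 141, 134, 142, 206, 218, 214, 214, 216, 206, 160, 158, 160, 161, 161, 161, 164, 160, 90, 74, 97, 138, 138, 132, 167, 216, 214, 212, 213, 216, 170, 155, 158, 159, 159, 158, 160, 165, 114, 63, 84, 109, 141, 135, 137, 195, 215, 211, 210, 212, 217, 166, 122, 128, 117, 113, 112]
```

Top and scene crops show the clamp upright: knob at top (169,131), four rib bases and two black end stops clear. Combining both views puts the middle slot at about (0.522, 0.293), with yaw -6.3°. Next I check the fins.

```bash
cat > fin.py <<'E'
from h import *
def fin(c,b,vmax):
    x0,y0,x1,y1=b; m=(c['color'][y0:y1,x0:x1].max(2)<vmax).astype(np.uint8)
    n,l,st,ce=cv2.connectedComponentsWithStats(m); k=1+np.argmax(st[1:,4])
    rc=cv2.minAreaRect(np.argwhere(l==k)[:,::-1].astype(np.float32))
    return ce[k]+[x0,y0],st[k,4],np.round(rc[1],1)
if __name__=='__main__':
    S=cam('scene');T=cam('top')
    for k,bs,bt in [('yellow',(228,210,250,232),(243,158,259,184)),('blue',(256,194,270,216),(245,192,262,222)),('green',(232,174,252,192),(283,188,302,214))]:
        a=fin(S,bs,75);b=fin(T,bt,60); X,e=tri(S,a[0],T,b[0])
        print(k,a,b,X.round(4),round(e,4),'top@.065',plane(T,*b[0],.065)[:2].round(4),'sc@.055',plane(S,*a[0],.055)[:2].round(4))
E
python3 fin.py
```

```text
yellow (array([238.96296296, 222.74074074]), np.int32(27), array([ 3.6, 10. ])) (array([250.40677966, 169.6779661 ]), np.int32(59), array([13.5,  4.1])) [0.535  0.0614 0.0409] 0.0046 top@.065 [0.5317 0.0595] sc@.055 [0.5383 0.0701]
blue (array([260.71428571, 207.71428571]), np.int32(7), array([2.1, 2.8])) (array([252.37704918, 203.2295082 ]), np.int32(61), array([13.3,  4.4])) [0.435  0.0562 0.0247] 0.0005 top@.065 [0.4296 0.056 ] sc@.055 [0.448  0.0706]Traceback (most recent call last):
  File "fin.py", line 10, in <module>
    a=fin(S,bs,75);b=fin(T,bt,60); X,e=tri(S,a[0],T,b[0])
  File "fin.py", line 4, in fin
    n,l,st,ce=cv2.connectedComponentsWithStats(m); k=1+np.argmax(st[1:,4])
                                                       ~~~~~~~~~^^^^^^^^^^
    return _wrapfunc(a, 'argmax', axis=axis, out=out, **kwds)
    return bound(*args, **kwds)
ValueError: attempt to get argmax of an empty sequence
```

{"op": "drive_tool", "data": {
  "series": [
    [[0.8,5.6,-1.5],2.8],
    [[0.8,5.6,-1.5],2.8],
    [[0.8,5.6,-1.5],2.8],
    [[0.8,5.6,-1.5],2.8],
    [[0.8,5.6,-1.5],2.8],
    [[0,0,-4],0],
    [[0,0,-4],0],
    [[0,0,-4],0],
    [[0,0,-4],0],
    [[0,0,-1.2],0]
  ]
}}

```text
time: 12.1
ee_pos: [0.5238, 0.0569, 0.0473]
eef_rot: [0.997, 0.071, -0.002, -0.0]
ft_force: [0.3, -0.0, 0.4]
width: 0.0871
grip_force: 0.0
```

{"op": "drive_tool", "data": {
  "series": [
    [[0,0,0],0],
    [[0,0,0],0],
    [[0,0,0],0],
    [[0,0,0],0],
    [[0,0,0],0],
    [[0,0,0],0],
    [[0,0,0],0],
    [[0,0,0],0],
    [[0,0,0],0],
    [[0,0,0],0]
  ],
  "hand": 1,
  "newtons": 30
}}

```text
time: 13.35
ee_pos: [0.525, 0.0569, 0.049]
eef_rot: [0.997, 0.071, -0.0, 0.0]
ft_force: [0.0, 0.3, -2.0]
width: 0.0136
grip_force: 30.0
```

{"op": "drive_tool", "data": {
  "series": [
    [[0,0,3.5],0],
    [[0,0,3.5],0],
    [[0,0,3.5],0],
    [[0,5,0],-2.4],
    [[0,5,0],-2.4],
    [[0,5,0],-2.4],
    [[0,5,0],-2.4],
    [[0,5,0],-2.4],
    [[-0.3,4.8,0],-2.4],
    [[0,0,0],0]
  ]
}}

```text
time: 14.6
ee_pos: [0.5197, 0.3599, 0.1538]
eef_rot: [0.999, -0.052, -0.001, -0.001]
ft_force: [-0.3, -1.0, -2.6]
width: 0.014
grip_force: 30.0
```

{"op": "drive_tool", "data": {
  "series": [
    [[0,0,-2],0],
    [[0,0,-1.5],0],
    [[0,0,0],0],
    [[0,0,0],0],
    [[0,0,0],0],
    [[0,0,0],0],
    [[0,0,0],0],
    [[0,0,0],0],
    [[0,0,0],0],
    [[0,0,0],0]
  ]
}}

```text
time: 15.85
ee_pos: [0.5223, 0.3551, 0.1193]
eef_rot: [0.998, -0.055, -0.0, 0.0]
ft_force: [-0.4, 0.8, -2.0]
width: 0.0137
grip_force: 30.0
```

```bash
python3 - <<'E'
from h import *
S=cam('scene');T=cam('top')
for n,c,(x0,y0,w,hh) in (('s',S,(235,190,120,120)),('t',T,(125,105,115,115))):
    cv2.imwrite(f'pics/c{n}.png',cv2.resize(cv2.cvtColor(c['color'],cv2.COLOR_RGB2BGR)[y0:y0+hh,x0:x0+w],(400,400),interpolation=cv2.INTER_CUBIC))
cv2.imwrite('pics/d.png',np.hstack([cv2.imread('pics/cs.png'),cv2.imread('pics/ct.png')]))
print(r.read_state()['ee_pos'],r.read_state()['eef_rot'])
E
```

```text
[0.52227307 0.35513344 0.11925581] [ 9.98496876e-01 -5.48086356e-02 -1.42889062e-05  4.89220592e-05]
```

View pics/d.png

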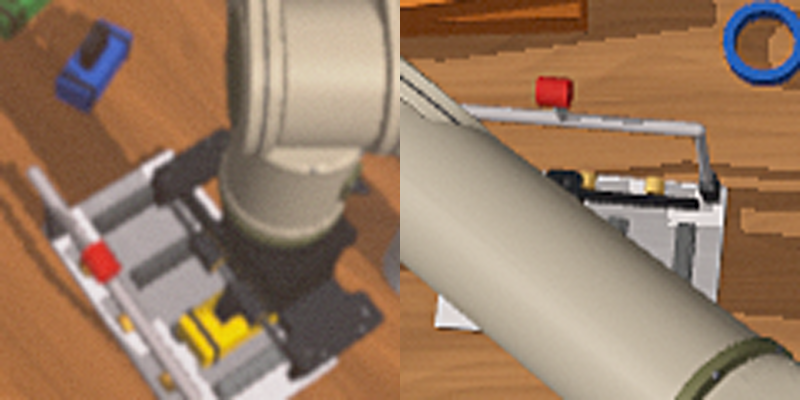

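{"op": "drive_tool", "data": {
  "series": [
    [[0,0,-1.5],0],
    [[0,0,-1],0],
    [[0,0,-1],0],
    [[0,0,-0.7],0],
    [[0,0,-0.6],0],
    [[0,0,-0.5],0],
    [[0,0,-0.4],0],
    [[0,0,0],0],
    [[0,0,0],0],
    [[0,0,0],0]
  ]
}}

```text
time: 17.2
ee_pos: [0.5224, 0.3552, 0.0625]
eef_rot: [0.998, -0.055, 0.0, -0.0]
ft_force: [0.2, 0.8, -2.5]
width: 0.0138
grip_force: 30.0
```

{"op": "drive_tool", "data": {
  "series": [
    [[0,0,-0.1],0],
    [[0,0,-0.1],0],
    [[0,0,-0.1],0],
    [[0,0,0],0],
    [[0,0,0],0],
    [[0,0,0],0],
    [[0,0,0],0],
    [[0,0,0],0],
    [[0,0,0],0],
    [[0,0,0],0]
  ]
}}

```text
time: 18.45
ee_pos: [0.5224, 0.3552, 0.0606]
eef_rot: [0.998, -0.055, 0.0, 0.0]
ft_force: [-5.3, -4.4, 9.6]
width: 0.0139
grip_force: 30.0
```

{"op": "drive_tool", "data": {
  "series": [
    [[0,0,0],0],
    [[0,0,0],0],
    [[0,0,0],0],
    [[0,0,1],0],
    [[0,0,4],0],
    [[0,0,4],0],
    [[0,0,4],0],
    [[0,0,0],0],
    [[0,0,0],0],
    [[0,0,0],0]
  ],
  "hand": 0.6
}}

```text
time: 19.7
ee_pos: [0.5219, 0.3547, 0.1882]
eef_rot: [0.998, -0.055, -0.001, 0.001]
ft_force: [-0.3, 0.3, -0.6]
width: 0.0344
grip_force: 0.0
```

```bash
cat > pods.py <<'E'
from h import *
def hull2(T,k):
    B=[b for b in blobs(T,k,8) if (b[0][1]>140 or k=='yellow') and 110<b[0][0]<320 and b[0][1]<235 and b[1]<1000]
    if not B: return None
    B=[b for b in B if np.hypot(*(b[0]-B[0][0]))<20]
    return cv2.convexHull(np.vstack([b[2] for b in B]))[:,0].astype(float)
T=cam('top')
for k in('yellow','blue','green'):
    h=hull2(T,k)
    if h is None: print(k,None); continue
    for z in(.034,.046):
        rc=cv2.minAreaRect(np.array([plane(T,*p,z)[:2] for p in h],np.float32)); q=cv2.boxPoints(rc); a,b=q[1]-q[0],q[2]-q[1]
        L=a if np.linalg.norm(a)>np.linalg.norm(b) else b; y=np.degrees(np.arctan2(L[1],L[0])); y=(y+90)%180-90
        print(k,z,np.round(rc[0],4),np.round(rc[1],3),round(y,1))
E
python3 pods.py; python3 -c "
from h import *
s=r.read_state();print(s['ee_pos'],s['time'])"
```

```text
yellow None
blue 0.034 [0.43   0.0565] [0.089 0.039] 20.1
blue 0.046 [0.4285 0.0564] [0.088 0.038] 20.1
green 0.034 [ 0.4341 -0.0569] [0.09  0.041] 10.0
green 0.046 [ 0.4325 -0.0561] [0.089 0.041] 10.0
[0.5219024  0.35479459 0.1882137 ] 19.75
```

{"op": "drive_tool", "data": {
  "series": [
    [[-1.6,-5,0],4.4],
    [[-1.6,-5,0],4.4],
    [[-1.6,-5,0],4.4],
    [[-1.6,-5,0],4.4],
    [[-1.6,-5,0],4.4],
    [[-1.5,-5,0],4.4],
    [[0,0,-4.5],0],
    [[0,0,-4.5],0],
    [[0,0,-3.5],0],
    [[0,0,-1.6],0]
  ],
  "hand": 0.3
}}

```text
time: 21.0
ee_pos: [0.4259, 0.055, 0.0464]
eef_rot: [0.985, 0.175, -0.002, -0.0]
ft_force: [0.4, -0.3, 0.2]
width: 0.0611
grip_force: 0.0
```

{"op": "drive_tool", "data": {
  "series": [
    [[0,0,0],0],
    [[0,0,0],0],
    [[0,0,0],0],
    [[0,0,0],0],
    [[0,0,0],0],
    [[0,0,0],0],
    [[0,0,0],0],
    [[0,0,0],0],
    [[0,0,0],0],
    [[0,0,0],0]
  ],
  "hand": 1
}}

```text
time: 22.25
ee_pos: [0.4271, 0.0551, 0.0482]
eef_rot: [0.985, 0.175, -0.0, 0.0]
ft_force: [-1.4, 1.6, -0.5]
width: 0.0138
grip_force: 30.0
```

```bash
python3 pods.py|grep yell; python3 - <<'E'
from h import *
T=cam('top')
im=cv2.cvtColor(T['color'],cv2.COLOR_RGB2BGR)[105:225,125:285]
cv2.imwrite('pics/e.png',cv2.resize(im,(800,600),interpolation=cv2.INTER_CUBIC))
E
```

```text
yellow 0.034 [0.5349 0.3499] [0.044 0.092] -6.2
yellow 0.046 [0.5325 0.3473] [0.043 0.091] -6.2
```

View pics/e.png

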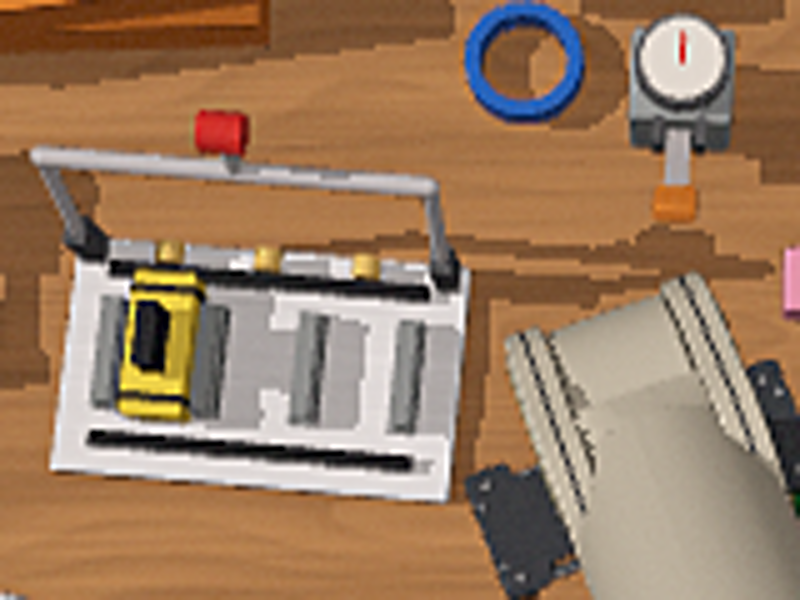

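{"op": "drive_tool", "data": {
  "series": [
    [[0,0,3.5],0],
    [[0,0,3.5],0],
    [[0,0,3.5],0],
    [[1.5,4,0],-4.4],
    [[1.5,4,0],-4.4],
    [[1.5,4,0],-4.4],
    [[1.5,4,0],-4.4],
    [[1.5,4,0],-4.4],
    [[1.4,3.7,0],-4.4],
    [[0,0,0],0]
  ]
}}

```text
time: 23.6
ee_pos: [0.5158, 0.2953, 0.1525]
eef_rot: [0.999, -0.054, -0.001, -0.001]
ft_force: [-0.2, -0.2, -3.7]
width: 0.0138
grip_force: 30.0
```

{"op": "drive_tool", "data": {
  "series": [
    [[0,0,0],0],
    [[0,0,-2.5],0],
    [[0,0,-2],0],
    [[0,0,-1.5],0],
    [[0,0,-1],0],
    [[0,0,-1],0],
    [[0,0,-0.6],0],
    [[0,0,-0.4],0],
    [[0,0,0],0],
    [[0,0,0],0]
  ]
}}

```text
time: 24.85
ee_pos: [0.5165, 0.2922, 0.0636]
eef_rot: [0.998, -0.055, 0.0, -0.0]
ft_force: [-0.4, -0.6, -3.0]
width: 0.0136
grip_force: 30.0
```

{"op": "drive_tool", "data": {
  "series": [
    [[0,0,-0.1],0],
    [[0,0,-0.1],0],
    [[0,0,-0.1],0],
    [[0,0,-0.1],0],
    [[0,0,0],0],
    [[0,0,0],0],
    [[0,0,0],0],
    [[0,0,0],0],
    [[0,0,0],0],
    [[0,0,0],0]
  ]
}}

```text
time: 26.1
ee_pos: [0.5163, 0.2922, 0.0602]
eef_rot: [0.998, -0.055, 0.0, 0.0]
ft_force: [-4.1, -2.5, 7.7]
width: 0.0138
grip_force: 30.0
```

{"op": "drive_tool", "data": {
  "series": [
    [[0,0,0],0],
    [[0,0,0],0],
    [[0,0,0],0],
    [[0,0,1],0],
    [[0,0,4],0],
    [[0,0,4],0],
    [[0,0,4],0],
    [[0,0,0],0],
    [[0,0,0],0],
    [[0,0,0],0]
  ],
  "hand": 0.6
}}

```text
time: 27.35
ee_pos: [0.5159, 0.2917, 0.1883]
eef_rot: [0.998, -0.055, -0.001, 0.0]
ft_force: [-0.6, -0.4, 0.9]
width: 0.0348
grip_force: 0.0
```

```bash
python3 pods.py
```

```text
yellow None
blue None
green 0.034 [ 0.4341 -0.0569] [0.09  0.041] 10.0
green 0.046 [ 0.4325 -0.0561] [0.089 0.041] 10.0
```

{"op": "drive_tool", "data": {
  "series": [
    [[-1.2,-5,0],2.3],
    [[-1.2,-5,0],2.3],
    [[-1.2,-5,0],2.3],
    [[-1.2,-5,0],2.3],
    [[-1.2,-5,0],2.3],
    [[-1.2,-5,0],2.3],
    [[-1.2,-5,0],2.5],
    [[0,0,-5.5],0],
    [[0,0,-5],0],
    [[0,0,-3.5],0]
  ],
  "hand": 0.2
}}

```text
time: 28.65
ee_pos: [0.4309, -0.0578, 0.0469]
eef_rot: [0.996, 0.087, -0.001, -0.0]
ft_force: [-0.3, -0.1, 0.1]
width: 0.0694
grip_force: 0.0
```

{"op": "drive_tool", "data": {
  "series": [
    [[0,0,0],0],
    [[0,0,0],0],
    [[0,0,0],0],
    [[0,0,0],0],
    [[0,0,0],0],
    [[0,0,0],0],
    [[0,0,0],0],
    [[0,0,0],0],
    [[0,0,0],0],
    [[0,0,0],0]
  ],
  "hand": 1
}}

```text
time: 29.9
ee_pos: [0.4322, -0.0578, 0.0492]
eef_rot: [0.996, 0.087, -0.0, -0.0]
ft_force: [-0.4, 0.6, 0.4]
width: 0.014
grip_force: 30.0
```

```bash
python3 pods.py
```

```text
yellow 0.034 [0.5349 0.35  ] [0.044 0.092] -6.2
yellow 0.046 [0.5325 0.3474] [0.043 0.091] -6.2
blue 0.034 [0.5227 0.2896] [0.042 0.092] -6.1
blue 0.046 [0.5204 0.2875] [0.042 0.092] -6.1
green None
```

{"op": "drive_tool", "data": {
  "series": [
    [[0,0,3.5],0],
    [[0,0,3.5],0],
    [[0,0,3.5],0],
    [[1.3,4.8,0],-2.7],
    [[1.3,4.8,0],-2.7],
    [[1.3,4.8,0],-2.7],
    [[1.3,4.8,0],-2.7],
    [[1.3,4.8,0],-2.7],
    [[1.4,4.8,0],-2.8],
    [[0,0,0],0]
  ]
}}

```text
time: 31.2
ee_pos: [0.5106, 0.2345, 0.1538]
eef_rot: [0.999, -0.052, -0.001, -0.001]
ft_force: [0.4, -0.5, -1.9]
width: 0.0135
grip_force: 30.0
```

{"op": "drive_tool", "data": {
  "series": [
    [[0,0,0],0],
    [[0,0,-2.5],0],
    [[0,0,-2],0],
    [[0,0,-1.5],0],
    [[0,0,-1],0],
    [[0,0,-1],0],
    [[0,0,-0.6],0],
    [[0,0,-0.4],0],
    [[0,0,0],0],
    [[0,0,0],0]
  ]
}}

```text
time: 32.45
ee_pos: [0.5115, 0.2303, 0.0646]
eef_rot: [0.998, -0.055, 0.0, -0.0]
ft_force: [-0.0, -0.7, -2.5]
width: 0.0136
grip_force: 30.0
```

{"op": "drive_tool", "data": {
  "series": [
    [[0,0,-0.1],0],
    [[0,0,-0.1],0],
    [[0,0,-0.1],0],
    [[0,0,-0.1],0],
    [[0,0,0],0],
    [[0,0,0],0],
    [[0,0,0],0],
    [[0,0,0],0],
    [[0,0,0],0],
    [[0,0,0],0]
  ]
}}

```text
time: 33.7
ee_pos: [0.5113, 0.2303, 0.0611]
eef_rot: [0.999, -0.055, 0.0, 0.0]
ft_force: [-4.0, -1.8, 7.7]
width: 0.0139
grip_force: 30.0
```

{"op": "drive_tool", "data": {
  "series": [
    [[0,0,0],0],
    [[0,0,0],0],
    [[0,0,0],0],
    [[0,0,1],0],
    [[0,0,5],0],
    [[0,0,6],0],
    [[0,0,6],0],
    [[0,0,6],0],
    [[0,-6,0],0],
    [[0,-6,0],0]
  ],
  "hand": 0.6
}}

```text
time: 34.95
ee_pos: [0.5112, 0.1094, 0.3017]
eef_rot: [0.999, -0.054, 0.001, -0.0]
ft_force: [0.8, -1.3, -0.6]
width: 0.0351
grip_force: 0.0
```

{"op": "drive_tool", "data": {
  "series": [
    [[0,-6,0],0],
    [[0,-6,0],0],
    [[0,-6,0],0],
    [[0,0,0],0],
    [[0,0,0],0],
    [[0,0,0],0],
    [[0,0,0],0],
    [[0,0,0],0],
    [[0,0,0],0],
    [[0,0,0],0]
  ],
  "hand": 0.2
}}

```text
time: 36.2
ee_pos: [0.5113, -0.0698, 0.3003]
eef_rot: [0.998, -0.055, -0.0, 0.0]
ft_force: [-0.3, -0.3, -0.5]
width: 0.0696
grip_force: 0.0
```

```bash
python3 pods.py; python3 - <<'E'
from h import *
S=cam('scene');T=cam('top')
for n,c,(x0,y0,w,hh) in (('s',S,(220,200,125,125)),('t',T,(125,120,115,115))):
    cv2.imwrite(f'pics/c{n}.png',cv2.resize(cv2.cvtColor(c['color'],cv2.COLOR_RGB2BGR)[y0:y0+hh,x0:x0+w],(400,400),interpolation=cv2.INTER_CUBIC))
cv2.imwrite('pics/f.png',np.hstack([cv2.imread('pics/cs.png'),cv2.imread('pics/ct.png')]))
b=[b[0] for b in blobs(T,'red',30) if b[0][0]<190];a=[b[0] for b in blobs(S,'red',20) if b[0][1]>250]
print(a,b,[tri(S,p,T,q) for p in a for q in b], r.read_state()['ee_pos'])
E
```

```text
yellow 0.034 [0.5349 0.35  ] [0.044 0.092] -6.2
yellow 0.046 [0.5325 0.3474] [0.043 0.091] -6.2
blue 0.034 [0.5228 0.2893] [0.043 0.092] -6.4
blue 0.046 [0.5205 0.2872] [0.043 0.092] -6.4
green 0.034 [0.5165 0.2278] [0.043 0.093] -5.8
green 0.046 [0.5143 0.2262] [0.042 0.092] -5.8
[array([264.91397849, 267.92473118])] [array([168.89044289, 130.97902098])] [(array([0.61876426, 0.28301271, 0.19802952]), np.float64(0.004498614897465094))] [ 0.51131085 -0.06989001  0.30024811]
```

View pics/f.png

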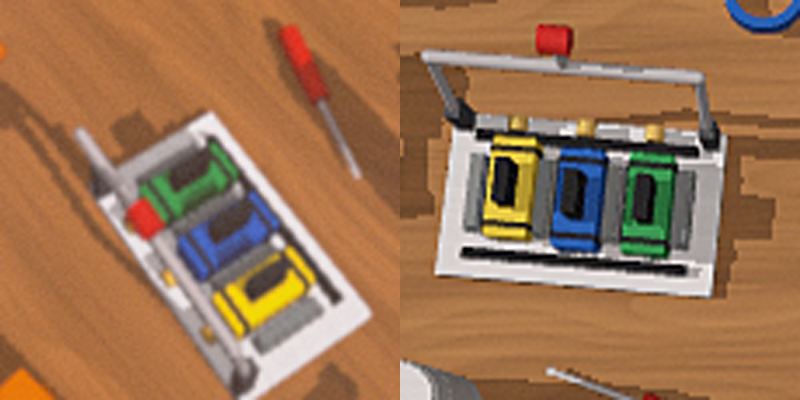

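{"op": "drive_tool", "data": {
  "series": [
    [[1.5,5,0],0],
    [[1.5,5,0],0],
    [[1.5,5,0],0],
    [[1.5,5,0],0],
    [[1.5,5,0],0],
    [[1.4,5,0],0],
    [[1.3,5.2,0],0],
    [[0,0,-5],0],
    [[0,0,-4],0],
    [[0,0,-1.3],0]
  ],
  "hand": 0.1
}}

```text
time: 37.6
ee_pos: [0.6124, 0.2813, 0.1945]
eef_rot: [0.998, -0.055, -0.002, 0.001]
ft_force: [0.5, -0.0, 0.7]
width: 0.0784
grip_force: 0.0
```

{"op": "drive_tool", "data": {
  "series": [
    [[0,0,0],0],
    [[0,0,0],0],
    [[0,0,0],0],
    [[0,0,0],0],
    [[0,0,0],0],
    [[0,0,0],0],
    [[0,0,0],0],
    [[0,0,0],0],
    [[0,0,0],0],
    [[0,0,0],0]
  ],
  "hand": 1,
  "newtons": 20
}}

```text
time: 38.85
ee_pos: [0.6132, 0.2836, 0.1974]
eef_rot: [0.999, -0.054, 0.0, -0.001]
ft_force: [1.4, 5.2, -1.4]
width: 0.0254
grip_force: 20.0
```

{"op": "drive_tool", "data": {
  "series": [
    [[-1.27,0.13,0.17],0],
    [[-1.28,0.14,0.06],0],
    [[-1.28,0.14,-0.06],0],
    [[-1.27,0.13,-0.17],0],
    [[-1.25,0.13,-0.28],0],
    [[-1.22,0.13,-0.39],0],
    [[-1.19,0.12,-0.49],0],
    [[-1.14,0.12,-0.6],0],
    [[-1.08,0.11,-0.69],0],
    [[-1.02,0.11,-0.79],0]
  ]
}}

```text
time: 40.1
ee_pos: [0.4931, 0.2969, 0.1668]
eef_rot: [0.999, -0.054, 0.001, -0.002]
ft_force: [-2.1, 4.2, 9.5]
width: 0.0257
grip_force: 20.0
```

{"op": "drive_tool", "data": {
  "series": [
    [[-0.95,0.1,-0.87],0],
    [[-0.87,0.09,-0.95],0],
    [[-0.78,0.08,-1.02],0],
    [[-0.69,0.07,-1.09],0],
    [[-0.59,0.06,-1.15],0],
    [[-0.49,0.05,-1.19],0],
    [[-0.39,0.04,-1.23],0],
    [[-0.28,0.03,-1.26],0],
    [[-0.17,0.02,-1.28],0],
    [[-0.06,0.01,-1.2],0]
  ]
}}

```text
time: 41.35
ee_pos: [0.4393, 0.3029, 0.0527]
eef_rot: [0.999, -0.054, -0.0, -0.002]
ft_force: [-4.6, 7.0, 3.8]
width: 0.0263
grip_force: 20.0
```

{"op": "drive_tool", "data": {
  "series": [
    [[0,0,-0.2],0],
    [[0,0,-0.2],0],
    [[0,0,0],0],
    [[0,0,0],0],
    [[0,0,0],0],
    [[0,0,0],0],
    [[0,0,0],0],
    [[0,0,0],0],
    [[0,0,0],0],
    [[0,0,0],0]
  ]
}}

```text
time: 42.6
ee_pos: [0.4392, 0.3029, 0.0487]
eef_rot: [0.999, -0.054, -0.0, -0.002]
ft_force: [-4.5, 7.4, -2.4]
width: 0.0259
grip_force: 20.0
```

{"op": "drive_tool", "data": {
  "series": [
    [[0,0,-0.2],0],
    [[0,0,-0.2],0],
    [[0,0,0],0],
    [[0,0,0],0],
    [[0,0,0],0],
    [[0,0,0],0],
    [[0,0,0],0],
    [[0,0,0],0],
    [[0,0,0],0],
    [[0,0,0],0]
  ]
}}

```text
time: 43.85
ee_pos: [0.4393, 0.3029, 0.0448]
eef_rot: [0.999, -0.054, -0.0, -0.002]
ft_force: [-4.7, 8.0, -0.8]
width: 0.0257
grip_force: 20.0
```

{"op": "drive_tool", "data": {
  "series": [
    [[0,0,0],0],
    [[0,0,0],0],
    [[0,0,0],0],
    [[0,0,2],0],
    [[0,0,6],0],
    [[0,0,6],0],
    [[0,0,6],0],
    [[0,-6,0],0],
    [[0,-6,0],0],
    [[0,-6,0],0]
  ],
  "hand": 0
}}

```text
time: 45.1
ee_pos: [0.4403, 0.1186, 0.2461]
eef_rot: [0.999, -0.055, 0.001, -0.0]
ft_force: [0.7, -0.7, 0.1]
width: 0.0869
grip_force: 0.0
```

{"op": "drive_tool", "data": {
  "series": [
    [[0,-6,0],0],
    [[0,-6,0],0],
    [[0,-6,0],0],
    [[0,-6,0],0],
    [[0,0,0],0],
    [[0,0,0],0],
    [[0,0,0],0],
    [[0,0,0],0],
    [[0,0,0],0],
    [[0,0,0],0]
  ],
  "hand": 1
}}

```text
time: 46.35
ee_pos: [0.4406, -0.1196, 0.2445]
eef_rot: [0.999, -0.055, -0.0, 0.0]
ft_force: [0.1, -0.6, -0.5]
width: 0.0014
grip_force: 0.0
```

```bash
python3 pods.py; python3 - <<'E'
from h import *
S=cam('scene');T=cam('top')
for n,c,(x0,y0,w,hh) in (('s',S,(180,180,160,160)),('t',T,(125,95,160,160))):
    cv2.imwrite(f'pics/c{n}.png',cv2.resize(cv2.cvtColor(c['color'],cv2.COLOR_RGB2BGR)[y0:y0+hh,x0:x0+w],(400,400),interpolation=cv2.INTER_CUBIC))
cv2.imwrite('pics/g.png',np.hstack([cv2.imread('pics/cs.png'),cv2.imread('pics/ct.png')]))
for n,c in(('s',S),('t',T)): print(n,[(b[0].round(1).tolist(),b[1]) for b in blobs(c,'red',15)],[(b[0].round(1).tolist(),b[1]) for b in blobs(c,'orange',20)])
print(r.read_state()['ee_pos'])
E
```

```text
yellow 0.034 [0.5426 0.3492] [0.043 0.077] -6.8
yellow 0.046 [0.5401 0.3466] [0.043 0.076] -6.8
blue 0.034 [0.533  0.2881] [0.043 0.072] -6.1
blue 0.046 [0.5306 0.2861] [0.042 0.071] -6.1
green 0.034 [0.5165 0.2278] [0.043 0.093] -5.8
green 0.046 [0.5143 0.2262] [0.042 0.092] -5.8
s [([313.7, 218.1], 123.0), ([187.1, 150.0], 74.5), ([170.9, 132.8], 49.0), ([313.6, 256.4], 43.5)] [([226.6, 359.1], 4579.5), ([353.6, 341.4], 75.5), ([217.3, 215.5], 34.5)]
t [([383.5, 167.2], 823.0), ([207.9, 240.8], 218.0), ([461.3, 232.4], 172.5), ([170.9, 202.0], 45.5)] [([131.7, 76.8], 4820.5), ([164.0, 108.3], 59.0), ([91.4, 171.7], 45.0), ([259.5, 145.0], 41.5), ([175.2, 61.0], 22.5)]
[ 0.4406079  -0.11976401  0.24446543]
```

View pics/g.png

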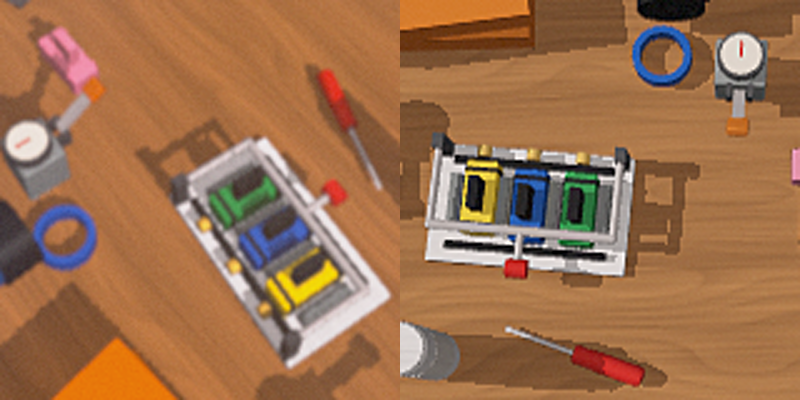

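The pictures show all three pods seated with the crossbar lying over their near ends, and the knob at top (171,202), as at the start. Next is the vent.

```bash
python3 - <<'E'
from h import *
S=cam('scene');T=cam('top')
f=lambda c,x0,y0,x1,y1:blobs(c,'orange',15,(x0,y0,x1,y1))[0][0]
a=f(S,205,205,235,228);b=f(T,245,135,275,160)
print(tri(S,a,T,b),[plane(T,*b,z)[:2].round(4) for z in(.1,.11,.12)])
print('head dial',plane(T,125+741*.4,95+53*.4,.086)[:2],'lever base',plane(T,125+739*.4,95+92*.4,.075)[:2])
print('knob',tri(S,(313.6,256.4),T,(170.9,202.0)),r.read_state()['ee_pos'])
E
```

```text
(array([0.59388651, 0.03218617, 0.1098806 ]), np.float64(0.00520629724232849)) [array([0.5983, 0.0302]), array([0.5958, 0.0303]), array([0.5932, 0.0304])]
head dial [ 0.67723513 -0.45827899] lever base [ 0.63205062 -0.45602785]
knob (array([0.43941108, 0.30319938, 0.05635861]), np.float64(0.004561261322889535)) [ 0.44059027 -0.11976908  0.24445748]
```

{"op": "drive_tool", "data": {
  "series": [
    [[3.7,3.8,0],0],
    [[3.7,3.8,0],0],
    [[3.7,3.8,0],0],
    [[3.5,3.7,0],0],
    [[0,0,-5],0],
    [[0,0,-4],0],
    [[0,0,-2],0],
    [[0,0,-1],0],
    [[0,0,-1],0],
    [[0,0,-1],0]
  ]
}}

```text
time: 47.85
ee_pos: [0.5872, 0.0312, 0.1047]
eef_rot: [0.998, -0.055, 0.001, -0.0]
ft_force: [-0.7, -0.5, 1.9]
width: 0.0006
grip_force: 0.5
```

{"op": "drive_tool", "data": {
  "series": [
    [[0,0,-0.6],0],
    [[0,0,-0.6],0],
    [[0,0,-0.5],0],
    [[0,0,-0.4],0],
    [[0,0,-0.3],0],
    [[0,0,0],0],
    [[0,0,0],0],
    [[0,0,0],0],
    [[0,0,0],0],
    [[0,0,0],0]
  ]
}}

```text
time: 49.1
ee_pos: [0.5868, 0.0313, 0.0852]
eef_rot: [0.998, -0.055, 0.001, 0.001]
ft_force: [-22.4, -2.7, 47.0]
width: 0.0006
grip_force: 23.4
```

{"op": "drive_tool", "data": {
  "series": [
    [[0,0,0.5],0],
    [[0,0,2],0],
    [[0,0,4],0],
    [[0,0,6],0],
    [[0,0,5],0],
    [[-4,4,0],0],
    [[-5,5,0],0],
    [[-5,5,0],0],
    [[0,0,0],0],
    [[0,0,0],0]
  ]
}}

```text
time: 50.35
ee_pos: [0.4586, 0.1593, 0.2562]
eef_rot: [0.998, -0.055, 0.001, 0.0]
ft_force: [1.3, -0.7, -0.0]
width: 0.0003
grip_force: 0.0
```

```bash
python3 - <<'E'
from h import *
S=cam('scene');T=cam('top')
f=lambda c,x0,y0,x1,y1:[(q[0].round(1),q[1]) for q in blobs(c,'orange',10,(x0,y0,x1,y1))]
a=f(S,200,200,240,235);b=f(T,245,130,275,165); print(a,b)
if a and b: print(tri(S,a[0][0],T,b[0][0]))
# wheel: red hull, yellow, black crank
rt=blobs(T,'red',300)[0]; print('wheel top hull c',rt[0],plane(T,*rt[0],.115)[:2],cv2.minAreaRect(np.array([plane(T,*p,.115)[:2] for p in rt[2][:,0].astype(float)],np.float32)))
hs=np.vstack([q[2] for q in blobs(S,'red',5,(145,110,215,170))]);h=cv2.convexHull(hs);print('scene',cv2.minAreaRect(np.array([plane(S,*p,.115)[:2] for p in h[:,0].astype(float)],np.float32)))
im=[cv2.resize(cv2.cvtColor(c['color'],cv2.COLOR_RGB2BGR)[y:y+64,x:x+64],(400,400),interpolation=cv2.INTER_CUBIC) for c,x,y in((S,148,115),(T,342,135))]
cv2.imwrite('pics/w1.png',np.hstack(im)); s=r.read_state();print(s['ee_pos'],s['ft_force'])
E
```

```text
[(array([222.6, 219.8]), 39.0)] [(array([259.3, 153.4]), 50.0)]
(array([0.57823543, 0.03335761, 0.0693356 ]), np.float64(0.005573719951823278))
wheel top hull c [373.96235049 166.26916277] [ 0.52193318 -0.29920137] ((0.5217489004135132, -0.2991510033607483), (0.13160555064678192, 0.13081268966197968), 60.395263671875)
scene ((0.519140899181366, -0.2941550016403198), (0.12951821088790894, 0.11926114559173584), 48.3304443359375)
[0.45901746 0.15852147 0.25565386] [ 0.22891989 -0.41557502  0.40260271]
```

View pics/w1.png

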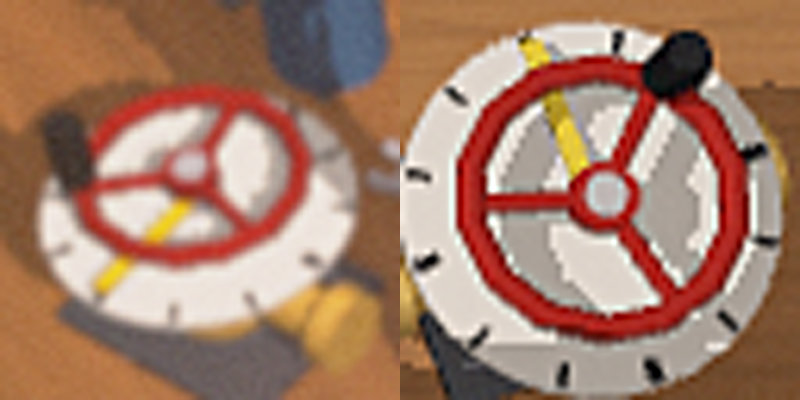

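```bash
cat > ptr.py <<'E'
from h import *
def ptr(n,box,W=(.5215,-.2975),z=.10):
    c=cam(n); hsv=cv2.cvtColor(c['color'],cv2.COLOR_RGB2HSV); m=cv2.inRange(hsv,(22,150,110),(34,255,255))
    x0,y0,x1,y1=box; p=np.argwhere(m[y0:y1,x0:x1])[:,::-1]+[x0,y0]
    w=np.array([plane(c,*q.astype(float),z)[:2]-W for q in p]); 
    if len(w)==0: return None
    w=w[(np.hypot(*w.T)<.092)&(np.hypot(*w.T)>.02)]
    a=np.unwrap(np.arctan2(w[:,1],w[:,0])) if len(w) else []
    return len(w),np.degrees(np.angle(np.mean(np.exp(1j*np.array(a))))).round(1),(np.hypot(*w.T).max().round(3) if len(w) else 0)
if __name__=='__main__':
    print('top',ptr('top',(335,130,412,208)),'scene',ptr('scene',(145,110,215,172)))
E
python3 - <<'E'
from h import *
from ptr import ptr
S=cam('scene');T=cam('top')
s=lambda x,y:(148+x*.16,115+y*.16)
t=lambda x,y:(342+(x-400)*.16,135+y*.16)
print('hub',tri(S,s(192,165),T,t(605,193)))
print('crank top',tri(S,s(64,122),T,t(690,52)),plane(T,*t(690,52),.17)[:2])
for z in(.145,): print('crank mid blob',plane(T,*t(680,62),z)[:2],plane(S,*s(70,152),z)[:2])
for c,b in((S,(148,125,168,150)),(T,(380,135,396,155))):
    x0,y0,x1,y1=b;m=c['color'][y0:y1,x0:x1].max(2)<70;p=np.argwhere(m)[:,::-1].mean(0)+[x0,y0];print(p,m.sum(),plane(c,*p,.147)[:2])
print(ptr('top',(335,130,412,208)),ptr('scene',(145,110,215,172)))
E
```

```text
hub (array([ 0.52025292, -0.29900987,  0.11641291]), np.float64(0.006449586001377872))
crank top (array([ 0.5743285, -0.3293396,  0.1623353]), np.float64(0.00681412123331517)) [ 0.57511345 -0.32953988]
crank mid blob [ 0.57688005 -0.33193714] [ 0.5756872  -0.32122102]
[158.57692308 139.03846154] 26 [ 0.57731013 -0.32181217]
[386.02352941 145.03529412] 85 [ 0.57610632 -0.32914314]
(51, np.float64(16.1), np.float64(0.084)) (19, np.float64(23.2), np.float64(0.082))
```

{"op": "drive_tool", "data": {
  "series": [
    [[1.3,-5.4,0],0],
    [[1.3,-5.4,0],0],
    [[1.3,-5.4,0],0],
    [[1.3,-5.4,0],0],
    [[1.3,-5.4,0],0],
    [[1.3,-5.4,0],0],
    [[1.3,-5.4,0],0],
    [[1.3,-5.4,0],0],
    [[1.2,-5.5,0],0],
    [[0,0,0],0]
  ],
  "hand": 0
}}

```text
time: 51.9
ee_pos: [0.5727, -0.3331, 0.2536]
eef_rot: [0.998, -0.058, -0.001, 0.001]
ft_force: [-0.0, 0.7, -0.4]
width: 0.0853
grip_force: 0.0
```

{"op": "drive_tool", "data": {
  "series": [
    [[0,0,0],0],
    [[0,0,-4],0],
    [[0,0,-4],0],
    [[0,0,-2.5],0],
    [[0,0,-1.1],0],
    [[0,0,0],0],
    [[0,0,0],0],
    [[0,0,0],0],
    [[0,0,0],0],
    [[0,0,0],0]
  ]
}}

```text
time: 53.15
ee_pos: [0.5743, -0.3275, 0.1397]
eef_rot: [0.998, -0.055, 0.0, 0.0]
ft_force: [0.2, 0.3, -0.5]
width: 0.0867
grip_force: 0.0
```

{"op": "drive_tool", "data": {
  "series": [
    [[0,0,0],0],
    [[0,0,0],0],
    [[0,0,0],0],
    [[0,0,0],0],
    [[0,0,0],0],
    [[0,0,0],0],
    [[0,0,0],0],
    [[0,0,0],0],
    [[0,0,0],0],
    [[0,0,0],0]
  ],
  "hand": 1,
  "newtons": 20
}}

```text
time: 54.4
ee_pos: [0.5742, -0.3273, 0.1395]
eef_rot: [0.998, -0.055, 0.0, 0.0]
ft_force: [-1.0, -0.5, 0.4]
width: 0.0234
grip_force: 20.0
```

```bash
python3 ptr.py
```

```text
top (39, np.float64(15.1), np.float64(0.066)) scene (19, np.float64(22.8), np.float64(0.082))
```

{"op": "drive_tool", "data": {
  "series": [
    [[0.43,0.99,0],0],
    [[0.25,1.05,0],0],
    [[0.06,1.08,0],0],
    [[-0.12,1.07,0],0],
    [[-0.31,1.04,0],0],
    [[-0.48,0.97,0],0],
    [[-0.65,0.87,0],0],
    [[-0.79,0.74,0],0],
    [[-0.9,0.6,0],0],
    [[0,0,0],0]
  ]
}}

```text
time: 55.75
ee_pos: [0.5486, -0.242, 0.1395]
eef_rot: [0.999, -0.054, -0.0, -0.0]
ft_force: [1.2, 3.6, -1.5]
width: 0.0237
grip_force: 20.0
```

```bash
python3 ptr.py
```

```text
top (1, np.float64(66.5), np.float64(0.044)) scene (10, np.float64(63.8), np.float64(0.086))
```

{"op": "drive_tool", "data": {
  "series": [
    [[-0.99,0.43,0],0],
    [[-1.05,0.25,0],0],
    [[-1.08,0.06,0],0],
    [[-1.07,-0.12,0],0],
    [[-1.04,-0.31,0],0],
    [[-0.97,-0.48,0],0],
    [[-0.87,-0.65,0],0],
    [[-0.74,-0.79,0],0],
    [[-0.6,-0.9,0],0],
    [[0,0,0],0]
  ]
}}

```text
time: 57.1
ee_pos: [0.4642, -0.2702, 0.1394]
eef_rot: [0.998, -0.056, -0.0, 0.001]
ft_force: [0.9, -0.7, -3.3]
width: 0.0235
grip_force: 20.0
```

```bash
python3 ptr.py
```

```text
top None scene (25, np.float64(148.9), np.float64(0.081))
```

{"op": "drive_tool", "data": {
  "series": [
    [[-0.43,-0.99,0],0],
    [[-0.25,-1.05,0],0],
    [[-0.06,-1.08,0],0],
    [[0.12,-1.07,0],0],
    [[0.31,-1.04,0],0],
    [[0.48,-0.97,0],0],
    [[0.65,-0.87,0],0],
    [[0.79,-0.74,0],0],
    [[0.9,-0.6,0],0],
    [[0,0,0],0]
  ]
}}

```text
time: 58.45
ee_pos: [0.491, -0.352, 0.1394]
eef_rot: [0.999, -0.054, 0.0, -0.001]
ft_force: [4.2, 6.4, -0.5]
width: 0.0233
grip_force: 20.0
```

```bash
python3 ptr.py
```

```text
top None scene None
```

{"op": "drive_tool", "data": {
  "series": [
    [[0.99,-0.43,0],0],
    [[1.05,-0.25,0],0],
    [[1.08,-0.06,0],0],
    [[1.07,0.12,0],0],
    [[1.04,0.31,0],0],
    [[0.97,0.48,0],0],
    [[0.87,0.65,0],0],
    [[0.74,0.79,0],0],
    [[0.6,0.9,0],0],
    [[0,0,0],0]
  ]
}}

```text
time: 59.8
ee_pos: [0.5742, -0.3275, 0.1395]
eef_rot: [0.999, -0.055, -0.0, 0.0]
ft_force: [-0.4, 1.0, 0.3]
width: 0.0234
grip_force: 20.0
```

```bash
python3 ptr.py
```

```text
top (7, np.float64(-24.3), np.float64(0.045)) scene (26, np.float64(-24.0), np.float64(0.08))
```

{"op": "drive_tool", "data": {
  "series": [
    [[0.43,0.99,0],0],
    [[0.25,1.05,0],0],
    [[0.06,1.08,0],0],
    [[-0.12,1.07,0],0],
    [[-0.31,1.04,0],0],
    [[0,0,0],0],
    [[0,0,0],0],
    [[0,0,0],0],
    [[0,0,0],0],
    [[0,0,0],0]
  ]
}}

```text
time: 61.15
ee_pos: [0.5778, -0.2748, 0.1395]
eef_rot: [0.999, -0.055, 0.0, -0.0]
ft_force: [4.7, 2.9, -2.1]
width: 0.0236
grip_force: 20.0
```

```bash
python3 ptr.py
```

```text
top (19, np.float64(25.9), np.float64(0.049)) scene (13, np.float64(25.3), np.float64(0.084))
```

{"op": "drive_tool", "data": {
  "series": [
    [[0,0,0],0],
    [[0,0,0],0],
    [[0,0,0],0],
    [[0,0,0],0],
    [[0,0,2],0],
    [[0,0,4],0],
    [[0,0,5],0],
    [[0,0,5],0],
    [[0,0,0],0],
    [[0,0,0],0]
  ],
  "hand": 0
}}

```text
time: 62.5
ee_pos: [0.5772, -0.275, 0.3001]
eef_rot: [0.998, -0.055, 0.0, 0.0]
ft_force: [0.1, 0.2, -0.7]
width: 0.087
grip_force: 0.0
```

{"op": "drive_tool", "data": {
  "series": [
    [[-2,5.5,0],0],
    [[-2,5.5,0],0],
    [[-2,5.5,0],0],
    [[-2,5.5,0],0],
    [[-2,5.5,0],0],
    [[0,0,0],0],
    [[0,0,0],0],
    [[0,0,0],0],
    [[0,0,0],0],
    [[0,0,0],0]
  ]
}}

```text
time: 63.75
ee_pos: [0.4774, -0.0006, 0.2993]
eef_rot: [0.998, -0.055, -0.0, -0.0]
ft_force: [-0.3, 0.4, 0.5]
width: 0.0868
grip_force: 0.0
```

```bash
python3 ptr.py; python3 pods.py | grep .046; python3 - <<'E'
from h import *
S=cam('scene');T=cam('top')
im=[cv2.resize(cv2.cvtColor(c['color'],cv2.COLOR_RGB2BGR)[y:y+h,x:x+w],(400,300),interpolation=cv2.INTER_CUBIC) for c,x,y,w,h in((S,130,110,240,180),(T,120,70,300,225))]
cv2.imwrite('pics/z.png',np.hstack(im)); s=r.read_state();print(s['ee_pos'],s['time'])
for n,c in(('s',S),('t',T)): print(n,[(b[0].round(1).tolist(),b[1]) for b in blobs(c,'red',15)],[(b[0].round(1).tolist(),b[1]) for b in blobs(c,'orange',20)])
E
```

```text
top (41, np.float64(23.8), np.float64(0.082)) scene (26, np.float64(27.9), np.float64(0.084))
yellow 0.046 [0.5401 0.3466] [0.043 0.076] -6.8
blue 0.046 [0.5307 0.2862] [0.042 0.071] -6.1
green 0.046 [0.514  0.2262] [0.042 0.093] -5.6
[ 4.77343747e-01 -1.36774503e-04  2.99458508e-01] 64.0
s [([313.9, 218.3], 123.0), ([170.6, 133.5], 70.0), ([184.2, 152.2], 54.0), ([313.5, 256.5], 48.0)] [([226.7, 359.1], 4587.5), ([353.8, 341.3], 70.5), ([222.4, 219.6], 35.5)]
t [([374.1, 166.2], 1589.0), ([207.6, 240.8], 222.0), ([461.3, 232.4], 172.5), ([170.9, 202.0], 45.5)] [([131.7, 76.8], 4821.0), ([164.4, 108.3], 57.5), ([91.9, 170.1], 21.5)]
```

View pics/z.png

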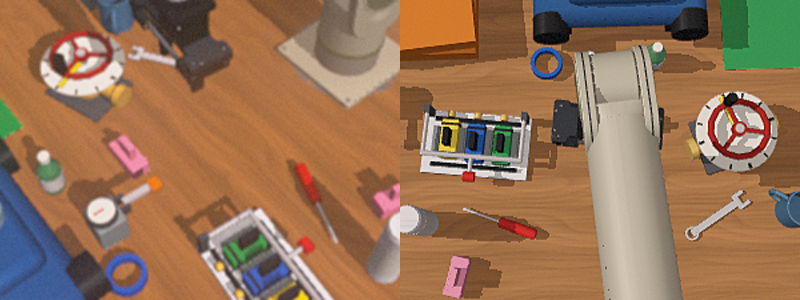

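```bash
python3 -c "
from bench import r
print(r.close_job())"
```

```text
the job is handed in; nothing more can be done
None
```

I carried out every step and handed the job in at about 64 s: three pods seated, clamp shut, vent lever down, and the stem turned one full turn (the pointer reads about 5° past). The hand-in returned no verdict.

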